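# Weigh a bowl blank on the stall's hook scale

## Task

Weigh the wooden bowl blank: pick up the basket it lies in by its wooden grip and hang the basket's wire bail in the dip of the scale's hook. Let the load down onto the hook slowly, still holding it, and let go only once the scale carries the whole weight, so that the pointer creeps to its reading and never jumps, then leave the basket hanging still. Do not yank or overload the scale, keep the blank in the basket and leave the other things on the table where they are.

Things in the scene. Friction and masses are not known exactly. Their poses are not given: they have to be found in the camera images.
- basket: Loose wooden open box 150 (x) x 126 (y) x 50 mm, walls 6 mm; origin: centre of its underside, z up. A closed bail of 6 mm steel wire rises in its x-z plane from the two x ends to x = +-26 at z = 138 mm and on to a level crest 10 mm wide; below it the bail is open along y down to 62 mm (top of the blank). Basket and blank weigh 0.3 to 0.8 kg together, different each time.
- basket_grip (a point): Centre of the grip on top of the bail: a plain upright wooden block 24 (basket x) x 42 (basket y) x 34 mm high, 200 mm above the basket's underside, 50 mm above the bail's eye; axes as the basket's. Pinched from above across its 24 mm, the fingers stay clear of the hook's bar.
- bail_eye (a point): Underside of the bail's crest, 150 mm straight above the basket's origin: the spot that has to lie on the hook's seat; axes as the basket's.
- bowl_blank: Round solid wooden bowl blank, 100 mm wide, 56 mm high, lying loose on the basket's floor; origin at the centre of its underside.
- scale: Hook scale, fixed to the table; origin on the table straight below the hook's seat, z up. Its grey housing (70 x 60 mm, 347 mm high) is centred at y = -165 mm; its foot is 12 mm thick, x -60 to 60, y -205 to 40 mm. The hook's arm sticks out of the housing towards +y and ends free; nothing is above it. Black pointers run along graduated plates on the housing's x faces.
- hook_seat (a point): Top of the hook's bar at its seat, 250 mm up when empty, sinks with the hook; axes as the scale's. A 10 mm round bar along y: 12 mm above seat level from the housing (y = -135) to y = -30 mm, level seat from y = -10 to 10, free end at y = 26 to 31, its top 14 mm above the seat. Thread the bail over the free end towards -y, basket's y along the bar (either way round), then down.
- hook (a joint): How far hook and pointer are pulled down, m: 0 empty, stop at 0.08. A damped spring of 120 N/m: about 8 mm per newton; 0.3 to 0.8 kg settle at 0.023 to 0.065. Faster than 0.05 m/s, down or up, is a jump: lower at 20 mm/s or less and let go when the hand carries nothing (within some 0.5 N). Past 0.074, or over 15 N, is overload.
- bead_tray: Bystander, to be left alone: white open tray 130 x 200 x 28 mm of loose beads; origin under its centre.
- brush: Bystander, to be left alone: brush 180 mm long lying along its x; origin under its middle.
- gourd: Bystander, to be left alone: turned wooden gourd, 72 mm wide, 110 mm high; origin under its centre.
- flask: Bystander, to be left alone: blue drinking bottle, 72 mm wide, 190 mm high; origin under its centre.
- cup: Bystander, to be left alone: white mug, 76 mm wide, 90 mm high; origin under its centre.
- carton: Bystander, to be left alone: cardboard box 100 x 140 x 60 mm; origin under its centre.
- spool: Bystander, to be left alone: wooden spool, 56 mm wide, 50 mm high; origin under its centre.
Things that resemble listed ones, but are neither listed nor needed, are in the scene too. What is shaped like the bowl_blank but black, green or turquoise is not meant.

How it is judged:
By the outcome, as a careful person would: the job done as asked, in the order asked, and still so for the second after the job is handed in, with the robot touching nothing.
It also fails if it takes over 58 s, if anything falls off the work surface, if the arm or the gripper's body presses on something with over 40 N, if the wrist force passes 120 N, or if a joint passes its speed limit or range.

## Robot

A 7-joint arm with a two-finger parallel gripper is mounted at the origin on the work surface. World frame = base frame: x ahead of the robot, y to its left, z up, the work surface at z = 0. Lengths are in m, angles in degrees, forces in N, time in s.
With the tool pointing down it reaches from about 0.35 to 0.775 m from the base axis. Payload 3.1 kg.
Tool frame: the origin (TCP) lies on the centre line of the jaws, within the pads' length; the fingertips stand 17 mm ahead of it and the grasp point (between the pads) lies 2 mm behind it (robot.tip_reach is the distance from the TCP to the fingertips, in m); z points along the fingers, y is the direction in which the jaws open and shut (so a half turn about z gives the same grasp; the last joint's range is limited). The gripper opens to 85 mm and grips with 20 to 120 N. Pads are 22 mm wide; open, the fingers measure 114 mm over their backs; the gripper's body (76 mm by 85 mm) begins 54 mm behind the grasp point. The pads swing forward as they close: fully open they stand 13 mm farther back than shut.
Start: joints at [-76.014, 17.813, 0.802, 86.603, -0.252, 75.585, -1.558], TCP at [0.155, 0.528, 0.248] pointing down, gripper open.
Joint ranges: [-154.91, 154.91], [-16.99, 109.72], [-72.82, 74.43], [7.12, 147.25], [-82.49, 262.49], [11.32, 116.49], [-174.64, 174.64]. Speed limits (degrees/s): [159.86, 159.86, 180, 180, 180, 180, 180].

## Interface

Orientations are given as [roll, pitch, yaw] about the fixed x, y, z axes, in that order (R = Rz(yaw) Ry(pitch) Rx(roll)).
In Python, from station import robot, fingers, vision, workorder, recognise gives the robot as it stands. Calls block until the motion is done:
- robot.move_to(position, orientation): joint-space move of the TCP to a pose.
- robot.line_to(position, orientation=None, velocity=0.15, f_stop=None): straight line of the TCP; orientation=None keeps the orientation; velocity is the mean speed in m/s. With f_stop (N) it stops when the force on the tool has changed by that much, and returns True; else False.
- robot.move_j(angles): joint-space move.
- fingers.gripper_to(opening, force=None): opening from 0.0 (shut) to 1.0 (fully open); force is the grip in N (None keeps the last); returns when the fingers have stopped.
- robot.pause(seconds).
- robot.inverse_kinematics(position, orientation): joint angles nearest the present ones, or None.
- vision.grab_frame(name): name is "scene" or "side" or "wrist"; returns the picture (420x560x3 uint8, red, green, blue); there is no depth.
- vision.calibration(name): a dict with "mtx" (3x3 intrinsics, pixels), "k1" (the pictures are not rectified: a ray, as slopes to the right and down, at radius r is drawn at 1 + k1 r^2 times it, then the intrinsics apply), "extrinsics" (4x4, takes a point from world to camera coordinates); the wrist camera has in their place "T_tool_cam" (4x4, takes a point from camera to tool coordinates, whose origin is the TCP and whose axes are the flange's). Camera axes: x right, y up, looking along -z (the intrinsics and any distortion apply to the point x, -y, -z); pixel columns grow to the right and rows downward; lengths in m; the calibration is good to about 2 mm. A picture is of the moment at which its call begins: read the wrist's pose just before it. calibration takes no time and is no camera call.
A pose or a line that the arm cannot do raises robot.PlanningError and nothing moves.
- workorder.close_job(): hands the job in, once; it reports no verdict.
Trained networks look in the newest picture that a camera, given by its name, has taken for a name from the list of things; names that differ only in an ending like _2 or _b are one class to them, and where a whole thing is asked for, a point or a joint stands for the part that bears it (a point fixed in the world has none). Each returns a list of dicts, best first, with "p" (0 to 1); they miss things now and then, are a little off and sometimes report something else, mostly with a low value. They report only what shows in the picture. A call takes as long as a camera call. They do not tell look-alikes from the thing itself.
- recognise(label, camera): "rect" ([centre column, centre row, width, height] in pixels, round what is visible of it).
Readings, each from a call of its own:
- robot.current_time_s(): time.
- robot.current_joint_positions(): joint angles.
- robot.current_dq(): joint speeds.
- robot.current_joint_torque(): joint torques, N m.
- robot.current_tool_pos(): TCP position.
- robot.current_eef_rot(): TCP orientation.
- robot.current_contact_force(): force on the tool from outside, world axes, zero at the start.
- robot.current_torque(): the same for the moment, N m.
- robot.current_finger_gap(): opening from 0.0 (shut) to 1.0 (fully open).
Only numpy, scipy, OpenCV 4.12 (cv2) and the standard library are available. Lean on these libraries where they do the work, as an engineer would, in place of code of your own. Each camera call takes 0.05 s, during which the arm holds its last target.

## Working session

There is one attempt and no reset: what is moved stays moved. The work goes in short steps, each a Python script; the robot and the scene stay as the last script left them, time stands still between calls to the robot, and variables do not carry over. Pictures are saved under pics/ and viewed, and the job is handed in when it is done.

```bash
ls; mkdir -p pics; python3 - <<'E'
from station import robot, fingers, vision, workorder, recognise
import cv2
for n in ("scene","side","wrist"):
    f=vision.grab_frame(n); cv2.imwrite(f"pics/{n}0.png",f[:,:,::-1])
    print(n,vision.calibration(n))
    for l in ("basket","basket_grip","bowl_blank","scale"):
        print(l,[(round(d['p'],2),[round(x) for x in d['rect']]) for d in recognise(l,n)])
print(robot.current_time_s(),robot.current_tool_pos(),robot.current_eef_rot(),robot.tip_reach)
E
```

```text
pics
scene {'mtx': array([[499.47281279,   0.        , 283.49826422],
       [  0.        , 499.47281279, 211.93215236],
       [  0.        ,   0.        ,   1.        ]]), 'k1': -0.03692820511056039, 'extrinsics': array([[-0.07818364,  0.99676842, -0.01844022, -0.06817234],
       [-0.71854952, -0.04351986,  0.69411282,  0.24927945],
       [ 0.69106722,  0.06751848,  0.71963001, -2.08171747],
       [ 0.        ,  0.        ,  0.        ,  1.        ]])}
basket [(0.58, [310, 233, 55, 68])]
basket_grip [(0.83, [311, 234, 57, 67])]
bowl_blank [(0.94, [310, 238, 24, 28]), (0.71, [335, 205, 29, 27]), (0.68, [299, 202, 28, 26]), (0.62, [345, 181, 28, 24])]
scale [(0.56, [190, 216, 96, 98]), (0.27, [190, 201, 69, 10])]
side {'mtx': array([[407.69084722,   0.        , 278.22164246],
       [  0.        , 407.69084722, 214.15413088],
       [  0.        ,   0.        ,   1.        ]]), 'k1': -0.12399348297021016, 'extrinsics': array([[ 0.94560047, -0.32488192, -0.01707293, -0.39809589],
       [ 0.25698716,  0.71374619,  0.65155504, -0.30248215],
       [-0.19949271, -0.62049828,  0.75840
[... 418 characters left out ...]
  [  0.        , 364.72216731, 205.07804756],
       [  0.        ,   0.        ,   1.        ]]), 'k1': 0.02561471407735509, 'T_tool_cam': array([[ 7.09781789e-04,  9.50476399e-01,  3.10795932e-01,
         8.08487365e-02],
       [ 9.99999280e-01, -9.75423327e-04,  6.99287060e-04,
         9.25690737e-04],
       [ 9.67813449e-04,  3.10795212e-01, -9.50476407e-01,
        -1.25021593e-01],
       [ 0.00000000e+00,  0.00000000e+00,  0.00000000e+00,
         1.00000000e+00]])}
basket [(0.7, [270, 368, 70, 60])]
basket_grip []
bowl_blank [(0.93, [86, 271, 112, 95]), (0.52, [153, 372, 9, 21])]
scale []
0.75 [0.15504511 0.52772276 0.24834161] [1.79994887e+02 8.29719518e-04 1.63628350e+02] 0.017
```

View pics/scene0.png

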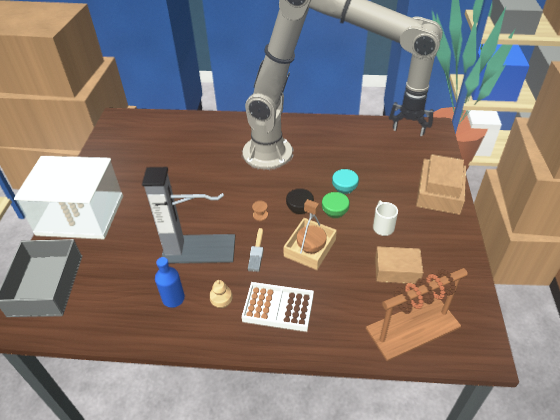

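View pics/side0.png

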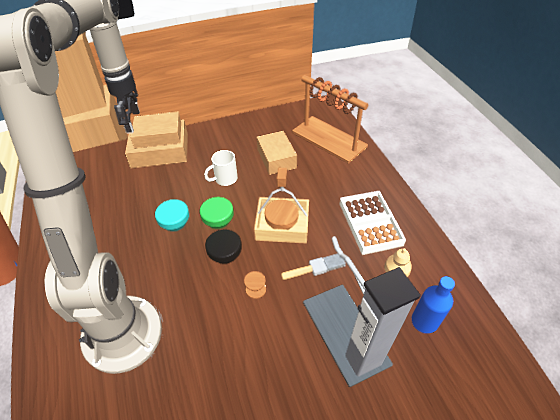

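View pics/wrist0.png

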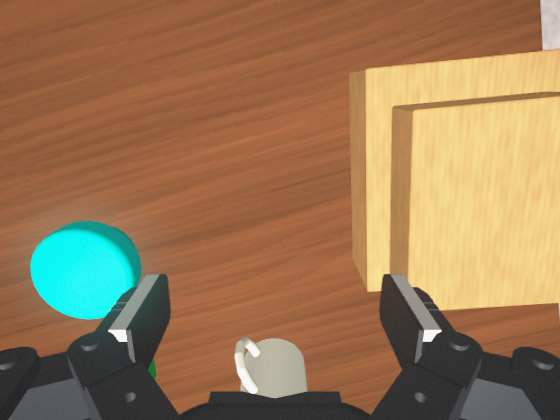

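```bash
python3 - <<'E'
import cv2
a=cv2.imread("pics/scene0.png")[150:290,130:370]
cv2.imwrite("pics/scene0c.png",cv2.resize(a,None,fx=3.3,fy=3.3,interpolation=cv2.INTER_CUBIC))
a=cv2.imread("pics/side0.png")[150:390,230:450]
cv2.imwrite("pics/side0c.png",cv2.resize(a,None,fx=2.5,fy=2.5,interpolation=cv2.INTER_CUBIC))
E
```

```text
(no output)
```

View pics/scene0c.png

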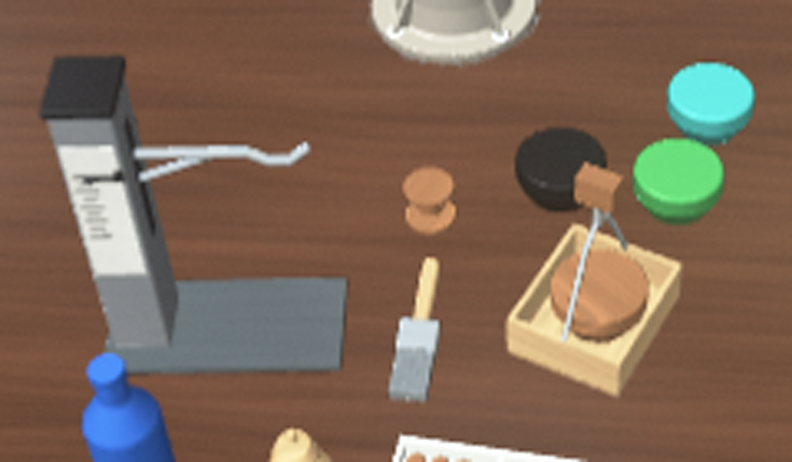

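View pics/side0c.png

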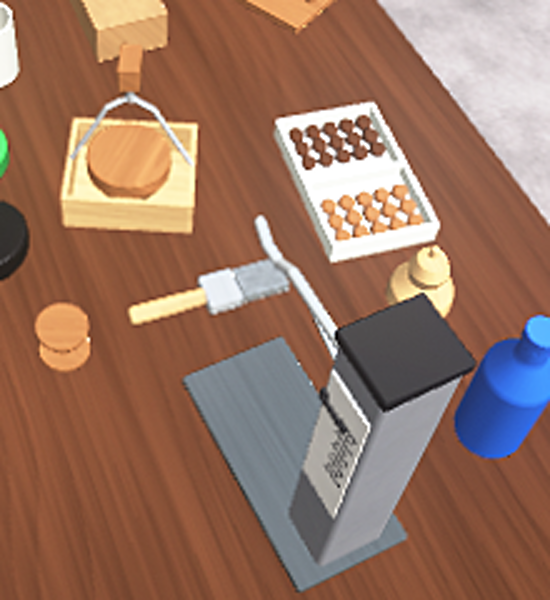

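```bash
cat > h.py <<'E'
import numpy as np
from scipy.optimize import least_squares
from scipy.spatial.transform import Rotation as R
from station import robot, fingers, vision, workorder, recognise
C={n:vision.calibration(n) for n in ("scene","side")}
def proj(n,P):
    c=C[n]; P=np.atleast_2d(P); p=P@c["extrinsics"][:3,:3].T+c["extrinsics"][:3,3]
    return pin(c,p)
def pin(c,p):
    s=np.c_[p[:,0],-p[:,1]]/(-p[:,2:]); s=s*(1+c["k1"]*(s**2).sum(1,keepdims=True))
    return s*c["mtx"][0,0]+c["mtx"][:2,2]
def w2(o,P): # planar pose x,y,yaw
    c,s=np.cos(o[2]),np.sin(o[2]); P=np.atleast_2d(P)
    return np.c_[o[0]+c*P[:,0]-s*P[:,1],o[1]+s*P[:,0]+c*P[:,1],P[:,2]]
sc=lambda a:np.array(a)/3.3+[130,150]
sd=lambda a:np.array(a)/2.5+[230,150]
E
python3 - <<'E'
from h import *
def fit(ps,pd,x0):
    def r(o): return np.r_[(proj("scene",w2(o,[q for q,_ in ps]))-sc([q for _,q in ps])).ravel(),(proj("side",w2(o,[q for q,_ in pd]))-sd([q for _,q in pd])).ravel()]
    s=least_squares(r,x0,loss="soft_l1"); print(np.r_[s.x[:2],np.degrees(s.x[2])].round(4)); print(r(s.x).reshape(-1,2).round(1).tolist()); return s.x
X,Y=.075,.063
b=fit([([X,-Y,.05],(508,322)),([-X,-Y,.05],(577,228)),([-X,Y,.05],(681,264)),([X,Y,.05],(616,372)),([0,0,.2],(598,188))],
 [([-X,Y,.05],(75,118)),([X,Y,.05],(198,124)),([X,-Y,.05],(197,208)),([-X,-Y,.05],(63,203)),([0,0,.2],(130,68)),([0,0,.153],(130,97))],[.45,.1,-.5])
s=fit([([-.06,.04,.012],(347,279)),([.06,.04,.012],(341,368)),([-.035,-.135,.347],(125,57)),([.035,-.135,.347],(113,118)),([-.035,-.195,.347],(62,57)),([.035,-.195,.347],(42,115)),([0,.0285,.260],(305,149)),([0,0,.245],(270,160))],
 [([.06,.04,.012],(278,338)),([-.06,.04,.012],(183,380)),([-.06,-.205,.012],(300,590)),([.06,-.205,.012],(405,540)),([-.035,-.135,.347],(336,333)),([.035,-.135,.347],(427,294)),([.035,-.195,.347],(475,360)),([-.035,-.195,.347],(385,407)),([0,.0285,.26],(263,221))],[.45,-.2,0])
print(w2(s,[0,.0285,.26]),np.hypot(*b[:2]),np.hypot(*s[:2]))
E
```

```text
[  0.5055   0.1983 -23.6751]
[[-1.0, -1.0], [-1.7, -1.7], [-0.2, -0.4], [0.5, -2.4], [-0.4, -0.2], [0.2, -0.5], [0.3, -0.5], [-0.7, -1.3], [0.0, -2.1], [0.8, -0.5], [0.9, 0.3]]
[ 0.5301 -0.1019  4.4072]
[[-0.4, -1.2], [-1.1, -1.3], [-1.6, -1.0], [-1.9, -3.7], [-2.3, -0.7], [-0.8, -2.5], [0.1, -0.7], [2.0, -0.4], [2.7, -1.7], [0.1, -2.1], [-0.5, 0.2], [2.0, -1.3], [1.8, -1.1], [-1.0, 0.3], [-0.6, 0.8], [0.8, -2.3], [-0.7, -0.9]]
[[ 0.52787855 -0.07352444  0.26      ]] 0.5429493422377669 0.5397819381514809
```

```bash
cat >> h.py <<'E'
def wproj(c,T,P):
    P=np.atleast_2d(P); pt=(P-T[1])@T[0]      # tool coords
    M=c["T_tool_cam"]; return pin(c,(pt-M[:3,3])@M[:3,:3])
def tool(): 
    e=robot.current_eef_rot(); return R.from_euler("xyz",e,degrees=True).as_matrix(),np.array(robot.current_tool_pos())
CW=vision.calibration("wrist")
E
python3 - <<'E'
from h import *
import cv2
for p,y in (((.5055,.1983,.36),66.3),((.5055,.1983,.2),66.3),((.53,-.1,.36),94.4),((.53,-.1,.24),94.4),((.53,-.0,.36),94.4),((.5055,.1983,.2),-113.7),((.53,-.1,.36),-85.6)):
    q=robot.inverse_kinematics(p,[180,0,y]); print(p,y,None if q is None else np.round(q))
robot.move_to([.5055,.1983,.36],[180,0,66.3]); robot.pause(.2)
T=tool(); f=vision.grab_frame("wrist"); cv2.imwrite("pics/w1.png",f[:,:,::-1])
b=[.5055,.1983,np.radians(-23.7)]
G=[[i*.012,j*.021,.217] for i in(-1,1) for j in (-1,1)]; X,Y=.075,.063
print(T[1],robot.current_eef_rot(),robot.current_time_s()); print(wproj(CW,T,w2(b,G)).round()); print(wproj(CW,T,w2(b,[[i*X,j*Y,.05] for i in(-1,1) for j in (-1,1)])).round())
np.savez("T1.npz",R=T[0],p=T[1])
E
```

```text
(0.5055, 0.1983, 0.36) 66.3 [-49.  17.  36.  76. -10.  91. -38.]
(0.5055, 0.1983, 0.2) 66.3 [-50.  21.  36.  93. -13.  70. -35.]
(0.53, -0.1, 0.36) 94.4 [-34.  23.  64.  77. -20.  93.  31.]
(0.53, -0.1, 0.24) 94.4 [-33.  25.  59.  91. -22.  77.  33.]
(0.53, -0.0, 0.36) 94.4 [-39.  17.  51.  78. -13.  91.  15.]
(0.5055, 0.1983, 0.2) -113.7 [-31.  19.  10.  93.  -4.  69. 136.]
(0.53, -0.1, 0.36) -85.6 [ -35.   23.   65.   77.  -20.   93. -149.]
[0.50502454 0.19943314 0.35964802] [-1.79972787e+02  1.21250657e-02  6.63962684e+01] 2.8
[[259. 223.]
 [259. 171.]
 [290. 223.]
 [291. 171.]]
[[215. 207.]
 [210. 102.]
 [335. 207.]
 [341. 103.]]
```

View pics/w1.png

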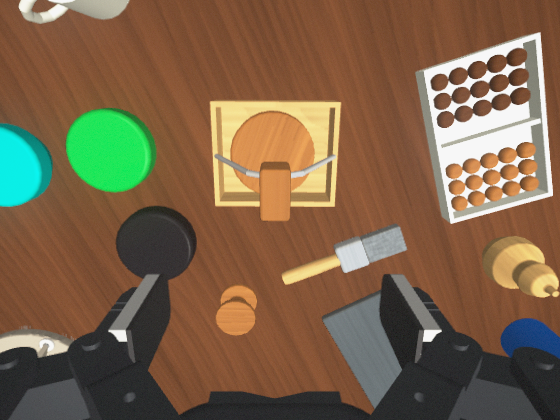

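```bash
python3 - <<'E'
import cv2
a=cv2.imread("pics/w1.png")[90:240,190:360]
cv2.imwrite("pics/w1c.png",cv2.resize(a,None,fx=4,fy=4,interpolation=cv2.INTER_CUBIC))
E
```

```text
(no output)
```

View pics/w1c.png

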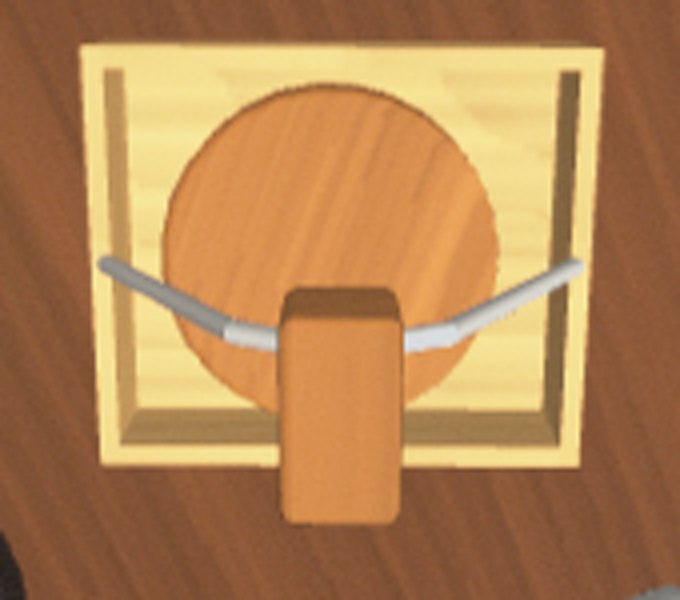

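```bash
python3 - <<'E'
from h import *
import cv2
robot.move_to([.53,-.04,.40],[180,0,94.4]); robot.pause(.2)
T=tool(); f=vision.grab_frame("wrist"); cv2.imwrite("pics/w2.png",f[:,:,::-1])
fs=vision.grab_frame("scene"); cv2.imwrite("pics/s2.png",fs[:,:,::-1])
s=[.5301,-.1019,np.radians(4.41)]
P=[[0,.031,.259],[0,0,.25],[0,-.03,.262],[0,-.13,.262],[-.06,.04,.012],[.06,.04,.012]]+[[i*.035,j,.347] for i in(-1,1) for j in (-.135,-.195)]
print(T[1],robot.current_eef_rot(),robot.current_time_s()); print(wproj(CW,T,w2(s,P)).round())
np.savez("T2.npz",R=T[0],p=T[1])
cv2.imwrite("pics/w2c.png",cv2.resize(f[120:380,180:400,::-1],None,fx=2.3,fy=2.3,interpolation=cv2.INTER_CUBIC))
E
```

```text
[ 0.53022446 -0.03789734  0.39949244] [-1.79967158e+02 -1.04457432e-02  9.45339216e+01] 4.0583
[[270. 237.]
 [270. 267.]
 [269. 306.]
 [269. 401.]
 [230. 162.]
 [314. 163.]
 [217. 510.]
 [220. 568.]
 [318. 510.]
 [315. 569.]]
```

View pics/w2.png

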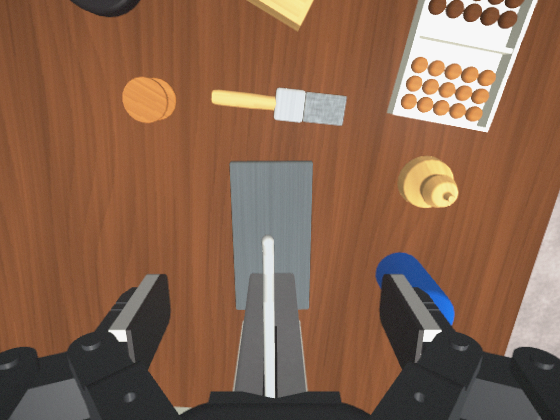

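View pics/w2c.png

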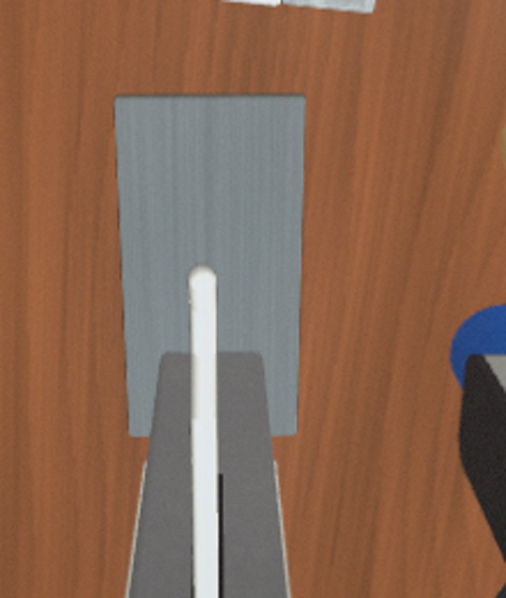

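```bash
python3 - <<'E'
from h import *
import cv2
for n,px in (("side",(428,332)),("scene",(173,303))):
    print("flask",n,least_squares(lambda o:(proj(n,[o[0],o[1],0])-px).ravel(),[.6,-.2]).x.round(3))
o=[180,0,66.3]
robot.move_to([.5055,.1983,.29],o); fingers.gripper_to(.62,60)
robot.line_to([.5055,.1983,.202],o,velocity=.1); robot.pause(.2)
print(robot.current_tool_pos(),robot.current_eef_rot(),robot.current_contact_force())
fingers.gripper_to(0,60); print("gap",robot.current_finger_gap()*85,robot.current_tool_pos(),robot.current_contact_force())
robot.line_to([.5055,.1983,.217],o,velocity=.03); robot.pause(.4)
print(robot.current_tool_pos(),robot.current_contact_force(),robot.current_torque(),robot.current_time_s())
for n in("side","scene"):
    f=vision.grab_frame(n); cv2.imwrite(f"pics/{n}3.png",f[:,:,::-1])
a=cv2.imread("pics/side3.png")[120:290,200:400]
cv2.imwrite("pics/side3c.png",cv2.resize(a,None,fx=3,fy=3,interpolation=cv2.INTER_CUBIC))
E
```

```text
flask side [ 0.732 -0.255]
flask scene [ 0.76  -0.222]
[0.50593676 0.19842691 0.20268196] [ 1.79949110e+02 -6.31389558e-02  6.63045301e+01] [ 0.00839632  0.36504011 -0.71101625]
gap 22.900162988942053 [0.50526132 0.19849443 0.20225749] [-1.39547771 -0.21453885  2.73791897]
[0.50546174 0.1982674  0.21691346] [-0.83880345  0.31227954 -3.6207244 ] [ 0.03232641  0.03579038 -0.04588108] 8.1583
```

View pics/side3c.png

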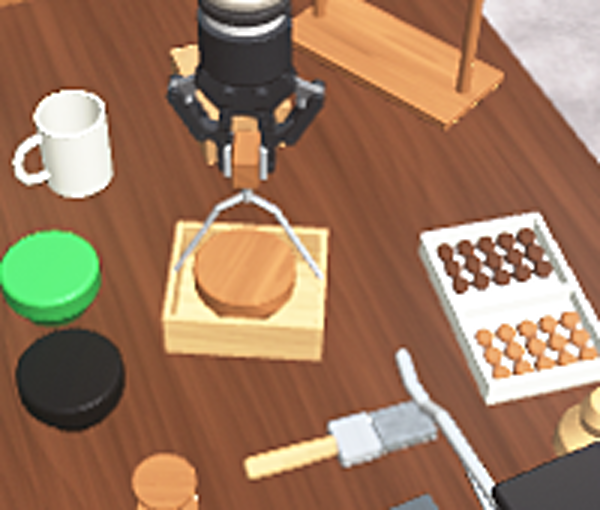

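```bash
cat >> h.py <<'E'
S=np.array([.529,-.1005]); U=np.array([-np.sin(np.radians(4.9)),np.cos(np.radians(4.9))]); O=[180,0,94.9]
def at(d,z): return [*(S+d*U),z]
E
python3 - <<'E'
from h import *
import cv2
print(robot.inverse_kinematics(at(0,.3),O))
robot.line_to([.5055,.1983,.345],[180,0,66.3],velocity=.1)
F=[]
for _ in range(5): robot.pause(.08); F.append(robot.current_contact_force())
print(np.mean(F,0),np.std(F,0))
robot.line_to(at(.09,.345),O,velocity=.1); robot.pause(.6)
F=[]
for _ in range(5): robot.pause(.08); F.append(robot.current_contact_force())
print(np.mean(F,0),np.std(F,0))
T=tool(); print(T[1],robot.current_eef_rot(),robot.current_time_s(),robot.current_finger_gap()*85)
for n in("side","scene","wrist"):
    f=vision.grab_frame(n); cv2.imwrite(f"pics/{n}4.png",f[:,:,::-1])
a=cv2.imread("pics/side4.png")[100:330,200:450]; b=cv2.imread("pics/scene4.png")[120:280,130:330]
a=cv2.resize(a,(400,368));b=cv2.resize(b,(400,320)); 
import numpy as np
b=np.vstack([b,np.zeros((48,400,3),np.uint8)]);cv2.imwrite("pics/c4.png",np.hstack([a,b]))
E
```

```text
[-22.3434253   17.76326787  41.89885215  84.00200643 -11.85212313
  82.74259495  24.58703017]
[ 0.15284136  0.19308455 -3.41968915] [0.33840046 0.63171876 0.62576736]
[ 0.2969504   0.13014079 -3.52316393] [0.22687364 0.40748151 0.59956094]
[ 0.52133392 -0.01081034  0.34501499] [1.79997315e+02 3.32293509e-04 9.49026261e+01] 13.375 23.176145505841724
```

View pics/c4.png

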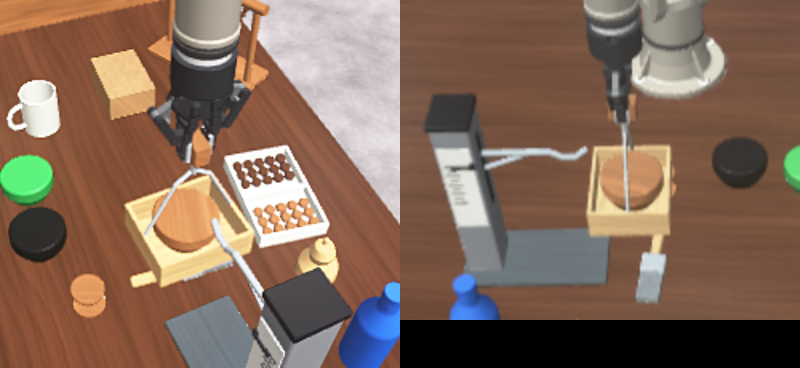

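View pics/wrist4.png

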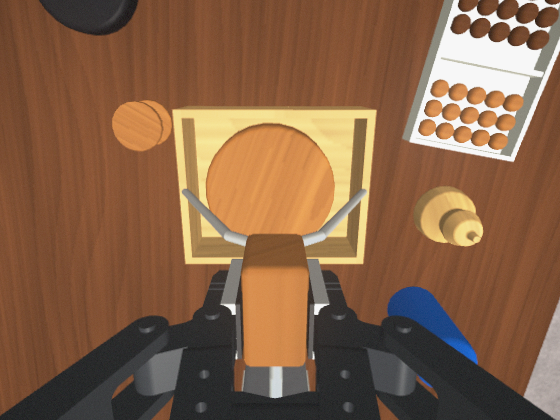

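```bash
python3 - <<'E'
from h import *
import cv2
print(robot.line_to(at(0,.345),O,velocity=.06,f_stop=4))
print(robot.line_to(at(0,.312),O,velocity=.03,f_stop=4)); robot.pause(.3)
F=[]
for _ in range(5): robot.pause(.06); F.append(robot.current_contact_force())
print(np.mean(F,0),np.std(F,0))
T=tool(); print(T[1],robot.current_eef_rot(),robot.current_time_s(),robot.current_finger_gap()*85)
s=[*S,np.radians(4.9)]
for n in("side","scene"):
    f=vision.grab_frame(n); cv2.imwrite(f"pics/{n}5.png",f[:,:,::-1])
    print(n,proj(n,w2(s,[[0,.0285,.26],[0,0,.25],[0,0,T[1][2]-.0523]])).round(1))
a=cv2.imread("pics/side5.png")[190:340,270:420]; b=cv2.imread("pics/scene5.png")[150:270,140:260]
cv2.imwrite("pics/c5.png",np.hstack([cv2.resize(a,(400,400),interpolation=2),cv2.resize(b,(400,400),interpolation=2)]))
E
```

```text
False
False
[ 0.22697989  0.25702257 -3.25964489] [0.33081123 0.32976884 0.56501918]
[ 0.52900794 -0.10050788  0.31199854] [1.79998731e+02 1.79960489e-03 9.49007428e+01] 17.0167 23.243222754593567
side [[333.7 237.1]
 [339.8 249.7]
 [340.2 247. ]]
scene [[223.  194.2]
 [214.2 196.7]
 [213.8 194.5]]
```

View pics/c5.png

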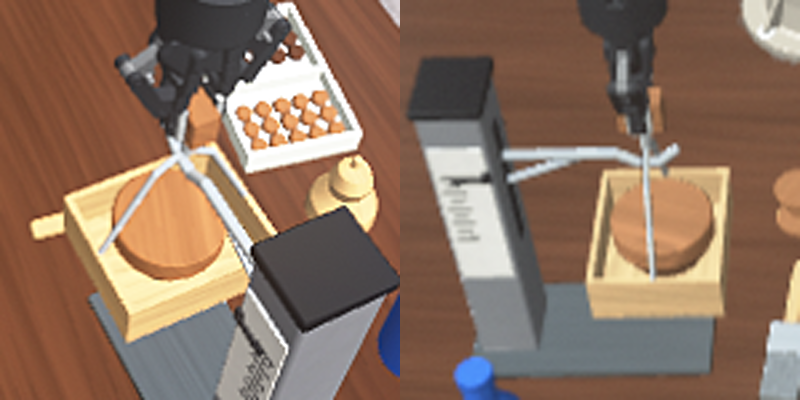

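```bash
cat >> h.py <<'E'
def force(n=8):
    F=[]
    for _ in range(n): robot.pause(.04); F.append(robot.current_contact_force())
    return np.mean(F,0).round(2)
E
python3 - <<'E'
from h import *
import cv2
for z in (.303,.293,.283,.277):
    robot.line_to(at(0,z),O,velocity=.009); robot.pause(.15)
    print(z,robot.current_tool_pos()[2].round(4),force(),robot.current_time_s())
for n in("side","scene"):
    f=vision.grab_frame(n); cv2.imwrite(f"pics/{n}6.png",f[:,:,::-1])
a=cv2.imread("pics/side6.png")[190:340,270:420]; b=cv2.imread("pics/scene6.png")[150:270,140:260]
cv2.imwrite("pics/c6.png",np.hstack([cv2.resize(a,(400,400),interpolation=2),cv2.resize(b,(400,400),interpolation=2)]))
E
```

```text
0.303 0.3031 [ 0.08  0.16 -3.43] 18.75
0.293 0.2931 [-0.01 -0.03 -2.48] 20.4917
0.283 0.2831 [ 0.09  0.01 -1.15] 22.2333
0.277 0.2771 [ 0.47  0.14 -0.63] 23.5333
```

View pics/c6.png

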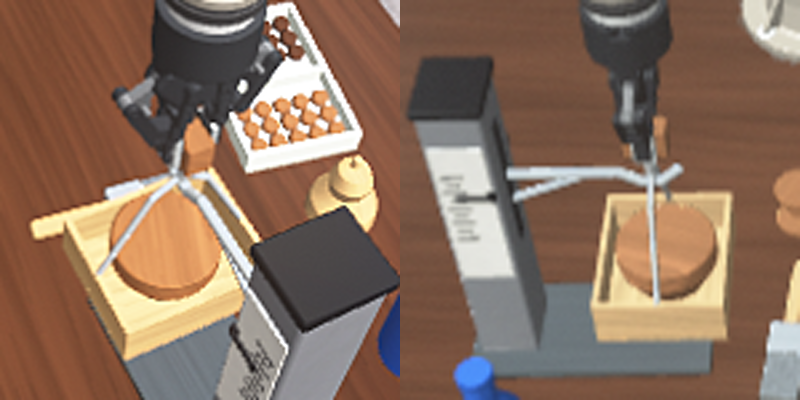

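```bash
python3 - <<'E'
from h import *
for z in (.2735,.2725):
    robot.line_to(at(0,z),O,velocity=.006); robot.pause(.3)
    print(z,robot.current_tool_pos()[2].round(4),force(20),robot.current_torque(),robot.current_time_s())
E
```

```text
0.2735 0.2735 [ 0.55 -0.18 -0.03] [-0.07362172 -0.14327631  0.02236514] 25.5
0.2725 0.2725 [ 0.4  -0.05  0.18] [-0.06997805 -0.10588005 -0.02636143] 26.95
```

```bash
python3 - <<'E'
from h import *
p=np.array(at(0,.2732)); X=np.array([U[1],-U[0],0])
robot.line_to(list(p+.001*X),O,velocity=.005); robot.pause(.2)
print(robot.current_tool_pos(),force(20),robot.current_torque(),robot.current_time_s())
E
```

```text
[ 0.52950446 -0.10046686  0.27299105] [-2.   -0.5   0.05] [-0.0693069   0.54243003 -0.07144037] 28.375
```

```bash
python3 - <<'E'
from h import *
p=np.array(at(0,.2732)); X=np.array([U[1],-U[0],0])
robot.line_to(list(p+.0002*X),O,velocity=.005); robot.pause(.3)
print(robot.current_tool_pos(),force(20),robot.current_torque(),robot.current_time_s())
E
```

```text
[ 0.52967875 -0.10037583  0.27338781] [1.44 0.13 0.06] [ 0.01330838 -0.49039962 -0.06445002] 29.8167
```

```bash
python3 - <<'E'
from h import *
p=np.array(at(0,.2732)); X=np.array([U[1],-U[0],0])
robot.line_to(list(p+.0005*X),O,velocity=.005); robot.pause(.3)
print(robot.current_tool_pos(),force(20),robot.current_torque(),robot.current_time_s())
E
```

```text
[ 0.52944552 -0.10043538  0.27317493] [1.26 0.19 0.13] [ 0.05230636 -0.35401308 -0.01282118] 31.2
```

```bash
python3 - <<'E'
from h import *
p=np.array(at(0,.2732)); X=np.array([U[1],-U[0],0])
robot.line_to(list(p+.0008*X),O,velocity=.005); robot.pause(.3)
print(robot.current_tool_pos(),force(20),robot.current_torque(),robot.current_time_s())
E
```

```text
[ 0.52958064 -0.10049271  0.2731286 ] [-0.19  0.17  0.11] [ 0.02510321  0.14964292 -0.00226785] 32.5833
```

```bash
python3 - <<'E'
from h import *
import cv2
fingers.gripper_to(.27,20); print(robot.current_finger_gap()*85,force(8))
fingers.gripper_to(.36); fingers.gripper_to(.62); robot.pause(.3)
print(force(8),robot.current_finger_gap()*85,robot.current_time_s())
f=vision.grab_frame("wrist"); cv2.imwrite("pics/w7.png",f[:,:,::-1])
for n in("side","scene"):
    f=vision.grab_frame(n); cv2.imwrite(f"pics/{n}7.png",f[:,:,::-1])
a=cv2.imread("pics/side7.png")[190:340,270:420]; b=cv2.imread("pics/scene7.png")[150:270,140:260]
cv2.imwrite("pics/c7.png",np.hstack([cv2.resize(a,(400,400),interpolation=2),cv2.resize(b,(400,400),interpolation=2)]))
E
```

```text
23.278563169820572 [-0.81 -0.09  0.09]
[-0.19 -0.01 -0.04] 52.70552899893629 34.35
```

View pics/c7.png

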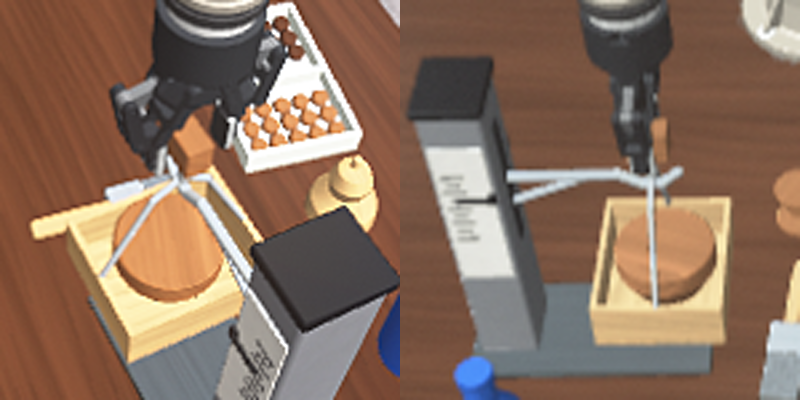

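View pics/w7.png

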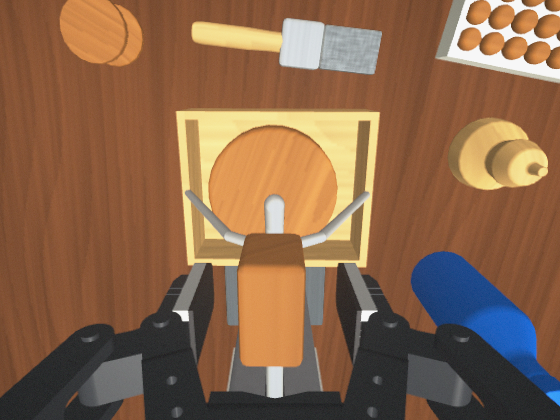

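```bash
python3 - <<'E'
from h import *
import cv2
p=robot.current_tool_pos()
print(robot.line_to([p[0],p[1],.36],O,velocity=.04,f_stop=3))
robot.line_to([p[0]-.05,p[1]+.08,.42],O,velocity=.12)
print(robot.current_time_s(),robot.current_tool_pos())
ims=[]
for i in range(2):
    robot.pause(1.0)
    im=[]
    for n in("side","scene"):
        f=vision.grab_frame(n)[:,:,::-1]; cv2.imwrite(f"pics/{n}8{i}.png",f)
        im.append(cv2.resize(f[190:340,270:420] if n=="side" else f[150:270,140:260],(400,300) if 0 else (300,300),interpolation=2))
    ims.append(np.hstack(im))
cv2.imwrite("pics/c8.png",np.vstack(ims)); print(robot.current_time_s())
E
```

```text
False
37.9 [ 0.47971096 -0.0210597   0.41958102]
40.1
```

View pics/c8.png

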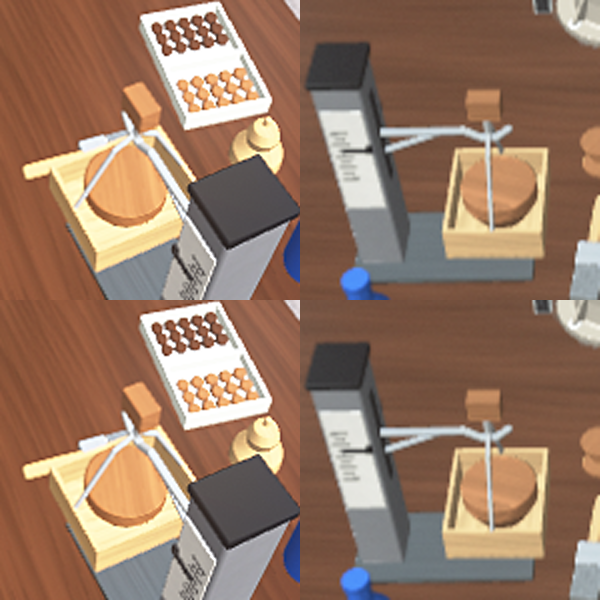

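```bash
python3 - <<'E'
from h import *
import cv2
L=[]
for i in range(5):
    robot.pause(.25); L.append(vision.grab_frame("side")[190:340,270:420].astype(int))
print([int((abs(a-b).max(2)>12).sum()) for a,b in zip(L,L[1:])],robot.current_time_s())
a=cv2.imread("pics/side80.png").astype(int);b=cv2.imread("pics/side81.png").astype(int)
print((abs(a-b).max(2)>12).sum())
workorder.close_job(); print(robot.current_time_s())
E
```

```text
[0, 3, 1, 2] 41.6
106
the job is handed in; nothing more can be done
the job is handed in; nothing more can be done
```

The basket with the natural-wood blank is hanging by its bail in the dip of the scale's hook, and I handed the job in just after 41.6 s on the robot's clock (limit 58 s).

- **Lowering:** I let it down in steps at a mean speed of 6–9 mm/s. The vertical force on the hand went from about −3.4 N to about 0.1 N while the hook sank roughly 29 mm, by hand travel. That puts basket and blank at about 0.35 kg.
- **Side force:** At the bottom the hand showed a side load of up to 2 N. I shifted it by fractions of a millimetre until this fell to about 0.2 N.
- **Release:** At the first opening command the gap hardly changed, so the grip only eased, and the side force read −0.8 N. I then opened fully; the vertical force stayed within 0.1 N throughout. I watched the force readings, not the pointer, during release, so I have no direct measurement of its speed.
- **Last checks:** With the hand clear, pictures show the bail in the dip and the blank in the basket; the bystanders in view look unmoved. Two side pictures a second apart soon after release differed in 106 pixels, so the basket may still have been swaying slightly. The last pictures before hand-in, about 0.3 s apart, differed by 3 pixels or fewer.

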